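Hang a specimen frame on the two latch hooks of a viewing stand

TASK

Take the specimen frame (the one with the long hanging rail) out of the storage rack by its handle and hang it by its rail in both hooks of the viewing stand, pressing gently until the rail is right down in both hooks and both spring bolts have snapped back over it. Make sure both ends have latched before you let go of the frame, never press or pull hard at the hooks (15 N or so is plenty), and leave the other things as they stand.

Things in the scene. Friction and masses are not known exactly. Their poses are not given: they have to be found in the camera images.
- frame: Specimen frame, 0.32-0.52 kg, alike from both faces: carrier 164 mm wide, 82 high, 8 thick, white panel with rows of gold chips; two side uprights run on up to a flat steel hanging rail, 252 mm long, 40 high, 8 thick, lower edge rounded, a tab on each end. Stands upright in a rack slot. Origin: centre of its foot; x across its thickness, y along the rail, z up; rail's lower edge 105 mm above the foot.
- grip (a point): Centre of the frame's handle, at mid-length of the rail, 22 mm above its lower edge: a block 12 mm thick (frame x), 80 long (y), 24 high (z). Under the rail the frame is open for 23 mm. To be gripped from above across its thickness.
- end_l (a point): Point on the rail's lower edge 100 mm from the middle towards the frame's +y; this part goes into a hook (either end in either hook). Free rail runs from 82 to 123 mm from the middle, between upright and end tab.
- end_r (a point): The same, 100 mm from the middle towards the frame's -y.
- stand: Viewing stand, fixed: base 150 x 270 x 18 mm, two columns 200 mm apart, 195 high, 49 mm behind the rail's place, a back-light panel (top 89 mm) low between them. A carriage clamped on the columns carries two steel hooks, open to the top. Origin: centre of the base's underside; x away from the open front (-x), y from hook to hook, z up. Bring the frame in from the front, its carrier between the hooks.
- seat_l (a point): Where the lower edge of the seated rail would be in the +y hook (floor of its pocket) with the carriage at mid-height, 150 mm above the table. x and y are true, the height is not: the carriage is clamped up to 16 mm higher or lower and each hook is levelled by up to 3 mm more, left and right independently. Nothing reports these settings; find the floor by feel. The frame may hang 2 degrees out of level.
- seat_r (a point): The same for the -y hook. Either hook: 12 mm wide along the rail; pocket 10 mm wide, 52 deep, hard flat floor; above it lips flare at 45 degrees to a mouth 35 mm wide, 65 mm above the floor; nose and bolt knob reach 47 mm to the front. If one hook is higher, its end seats first and the other end must still be pressed down to its own floor.
- bolt_l (a joint): Sprung bolt in the nose of the +y hook (front). 0 = out; in m, 2.5-4.5 mm back while the rail passes. The rail's lower edge meets it 45-50 mm above the floor; driving past takes 4 to 8 N per end, more than the weight gives, then less along the flat of the rail. On the floor (hard stop) it snaps out 1 mm over the rail's top edge and locks it (play 1 mm). Under 1.3 mm with the rail beneath = latched.
- bolt_r (a joint): The same for the -y hook.
- rack: Black storage rack, fixed, 150 x 200 mm, three upright slots 11 mm wide, 45 deep, at x = -45, 0 and 45 mm in its frame, slot floors 12 mm above the table. Things are lifted straight up out of it; the frame is clear of the rack when raised 45 mm and of the other carrier when raised 80 mm.
- carrier: Bystander: a lower carrier without hanging rail, 164 x 78 x 8 mm, in another slot of the rack. Origin: centre of its foot.
- bottle: Bystander: small amber bottle, 44 mm across, 85 mm high. Origin under its centre.
- eyepiece: Bystander: black microscope eyepiece standing on end, 34 mm across, 56 mm high. Origin under its centre.
There are look-alikes about, which are no part of the job. There is more than one size of the rack; the job needs the smaller.

How it is judged:
By the outcome, as a careful person would: the job done as asked, in the order asked, and still so for the second after the job is handed in, with the robot touching nothing.
It also fails if it takes over 70 s, if anything falls off the work surface, if the arm or the gripper's body presses on something with over 40 N, if the wrist force passes 120 N, or if a joint passes its speed limit or range.

ROBOT

A 6-joint arm with a two-finger parallel gripper is mounted at the origin on the work surface. World frame = base frame: x ahead of the robot, y to its left, z up, the work surface at z = 0. Lengths are in m, angles in rad, forces in N, time in s.
With the tool pointing down it reaches from about 0.25 to 0.725 m from the base axis. Payload 4 kg.
Tool frame: the origin (TCP) lies at the very end of the fingers, on their centre line; the grasp point (between the pads) lies 19 mm behind it (bot.pinch_z is the distance from the TCP to the grasp point, in m); z points along the fingers, y is the direction in which the jaws open and shut (so a half turn about z gives the same grasp; the last joint's range is limited). The gripper opens to 85 mm and grips with 20 to 120 N. Pads are 22 mm wide; open, the fingers measure 114 mm over their backs; the gripper's body (76 mm by 85 mm) begins 54 mm behind the grasp point. The pads swing forward as they close: fully open they stand 13 mm farther back than shut.
Start: joints at [0, 0.241, 0.005, 1.335, 0, 1.571], TCP at [0.5, -0, 0.231] pointing down, gripper open.
Joint ranges: [-2.72, 2.72], [-1.05, 1.87], [-1.09, 1.28], [-1.99, 2.15], [-1.42, 1.44], [-3.14, 3.14]. Speed limits (rad/s): [2.79, 2.79, 3.14, 3.14, 3.14, 3.14].

INTERFACE

Orientations are given as a rotation vector (axis times angle).
In Python, from station import bot, cams, order, spotter gives the robot as it stands.
- The arm moves only by the tool drive_tool, never from a script. Its argument "motion" is a list that holds one entry, the list of rows, each a list of 7 numbers: the shift along the tool's x, y, z in mm, then the turn, a rotation vector about the tool's x, y, z in rad, then the closure in counts, from 0 (fully open) to 255 (shut). In form: [[[x, y, z, wx, wy, wz, fingers], ...]]. A call has 1 to 10 rows; each row shifts and turns the commanded pose from where the row before left it, along the tool's axes as they then stand; what a row does not reach is not made up. A row lasts 1/8 s, in which the tool goes at most 62.5 mm and 10.7 degrees, less where a joint would pass 70% of its speed; a pose out of reach is approached as far as the arm can. A call is refused whole if a number of a shift passes 62.5 or a number of a turn 0.188, either way. A call with a gripper value outside its range is refused whole. The fingers move at their own pace and stop on an object; the grip force is fixed at half the most. Time passes only in rows, so rows that do not move let the fingers close. It gives the time, the measured TCP pose, the force and the opening at its end, in the units of the state.
- bot.state(): the state, without advancing time (a new reading comes with each control period).
- cams.read_camera(name): name is "scene" or "side" or "wrist"; returns the picture (400x640x3 uint8, blue, green, red); there is no depth.
- cams.camera_model(name): a dict with "fx", "fy", "cx", "cy" (pixels), "world_to_cam" (4x4, takes a point from world to camera coordinates). Camera axes: x right, y down, z forward; pixel columns grow to the right and rows downward; lengths in m; the calibration is good to about 2 mm. The wrist camera is an equidistant fisheye: a pixel r from the principal point sees the ray r / f radians off the axis. A picture is of the moment at which its call begins: read the wrist's pose just before it. camera_model takes no time and is no camera call; for the wrist camera it gives the pose at the moment of the call.
- order.close_job(): hands the job in, once; it reports no verdict.
Trained networks look in the newest picture that a camera, given by its name, has taken for a name from the list of things; names that differ only in an ending like _2 or _b are one class to them, and where a whole thing is asked for, a point or a joint stands for the part that bears it (a point fixed in the world has none). Each returns a list of dicts, best first, with "score" (0 to 1); they miss things now and then, are a little off and sometimes report something else, mostly with a low value. They report only what shows in the picture. A call takes as long as a camera call. They do not tell look-alikes from the thing itself.
- spotter.spot_in(camera, thing): "rect" ([left, top, right, bottom] in pixels, round what is visible of it).
The state is a dict: "time_s": time; "joint_pos": joint angles; "joint_velocities": joint speeds; "joint_efforts": joint torques, N m; "eef_pos": TCP position; "orientation": TCP orientation; "wrist_force": force on the tool from outside, world axes, zero at the start; "ft_torque": the same for the moment, N m; "finger_gap": finger opening in m.
Only numpy, scipy, OpenCV 4.12 (cv2) and the standard library are available. Lean on these libraries where they do the work, as an engineer would, in place of code of your own. Each camera call takes 0.05 s, during which the arm holds its last target. There are 200 camera calls.

## Working session

There is one attempt and no reset: what is moved stays moved. The work goes in short steps, Python scripts to look and compute and a tool call to move; the robot and the scene stay as the last step left them, time stands still between calls to the robot, and variables do not carry over. Pictures are saved under pics/ and viewed, on a budget of 10 in all, crops included, one or two more only if the job needs it, and the job is handed in when it is done.

Besides the shell and the picture viewer there is one more tool, called after "Call:" as name(argument=value, ...) on one line, values as JSON. drive_tool: Moves the arm, as the interface text tells. Its arguments: {"type":"object","properties":{"motion":{"type":"array","items":{"type":"array","items":{"type":"array","items":{"type":"number"}}}}},"required":["motion"]}

```bash
mkdir -p pics; ls
python3 - <<'E'
from station import bot,cams,order,spotter
import cv2,numpy as np
print(bot.state())
for c in ["scene","side","wrist"]:
    im=cams.read_camera(c); cv2.imwrite(f"pics/{c}0.png",im)
    m=cams.camera_model(c); print(c,m)
    if c!="wrist":
        for t in ["frame","stand","rack","carrier","bottle","eyepiece","bolt_l","grip"]:
            try: print(t,[(np.round(d["rect"]).tolist(),round(d["score"],2)) for d in spotter.spot_in(c,t)][:4])
            except Exception as e: print(t,e)
E
```

```text
pics
{'time_s': 0.0, 'joint_pos': array([-1.37891890e-05,  2.41428703e-01,  3.73664337e-03,  1.33520130e+00,
        7.75792817e-06,  1.57077418e+00]), 'joint_velocities': array([ 0.00211409,  0.00046905, -0.00038624, -0.00193339, -0.00027086,
       -0.00074332]), 'joint_efforts': array([ 5.50268451e-04, -3.72315860e+01,  2.52406776e+01,  1.67737965e-02,
        2.29149265e-05,  1.14679995e-05]), 'eef_pos': array([ 4.99372941e-01, -4.53141665e-06,  2.30409844e-01]), 'orientation': array([-2.22037918, -2.22039771,  0.00231946]), 'wrist_force': array([-0.08929938, -0.38743407,  0.59955571]), 'ft_torque': array([-0.04283304,  0.04144558,  0.01677373]), 'finger_gap': 0.0852887805547786}
scene {'fx': 433.78643335297454, 'fy': 433.78643335297454, 'cx': 322.806237611004, 'cy': 202.4020542406578, 'world_to_cam': array([[-7.62458811e-01,  6.47036707e-01,  2.49677270e-04,
         3.51435042e-01],
       [ 4.51293720e-01,  5.32074515e-01, -7.16401206e-01,
        -1.45174984e-01],
       [-4.63670724e-01, -5.46113734e-01, -6.97688504e-01,
         1.23333932e+00],
       [ 0.00000000e+00,  0.
[... 1150 characters left out ...]
0], 0.69)]
bottle [([232.0, 208.0, 248.0, 224.0], 0.65), ([328.0, 212.0, 350.0, 253.0], 0.6)]
eyepiece [([233.0, 209.0, 249.0, 221.0], 0.76)]
bolt_l [([361.0, 135.0, 374.0, 140.0], 0.58)]
grip [([171.0, 199.0, 277.0, 330.0], 0.87)]
wrist {'fx': 309.70691628693146, 'fy': 309.70691628693146, 'cx': 315.68383939995357, 'cy': 204.81205270614686, 'world_to_cam': array([[ 9.99999679e-01,  4.78113873e-04, -6.43480308e-04,
        -4.99773210e-01],
       [ 6.43142082e-04, -9.57652297e-01,  2.87926491e-01,
        -3.82461180e-02],
       [-4.78568745e-04, -2.87926813e-01, -9.57652297e-01,
         3.79215360e-01],
       [ 0.00000000e+00,  0.00000000e+00,  0.00000000e+00,
         1.00000000e+00]])}
```

View pics/scene0.png

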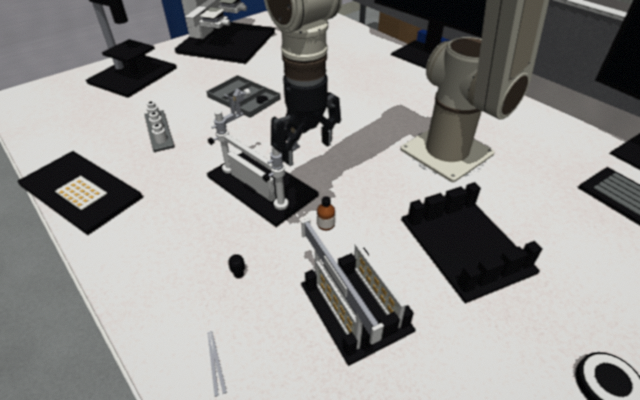

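View pics/side0.png

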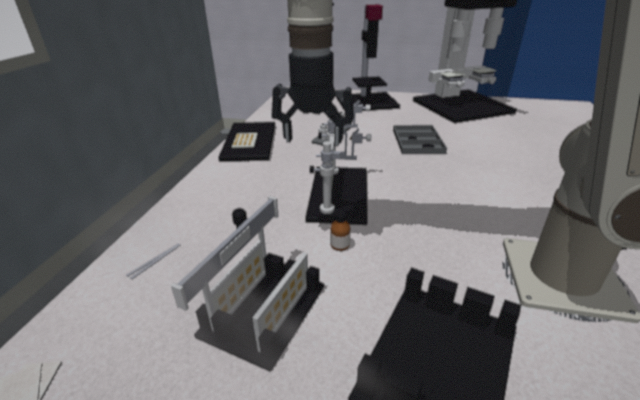

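Scene view: the frame with the long rail stands in the smaller rack (301–385, 219–348). An empty larger rack is at (401–543, 181–304). The stand is at (207–321, 88–228). The rack at (299–414, 249–366) is the one that fits, as it holds the frame. One enlarged crop of both views will confirm it and give me corner points.

Run:
```python
import cv2,numpy as np
a=cv2.imread("pics/scene0.png")[80:370,200:420]; b=cv2.imread("pics/side0.png")[100:390,160:390]
def up(i,w): 
    i=cv2.resize(i,None,fx=w,fy=w,interpolation=cv2.INTER_CUBIC); return i
A=up(a,1.75);B=up(b,1.75)
cv2.imwrite("pics/crop1.png",np.hstack([A,B])); print(A.shape,B.shape)
```

```text
(508, 385, 3) (508, 402, 3)
```

View pics/crop1.png

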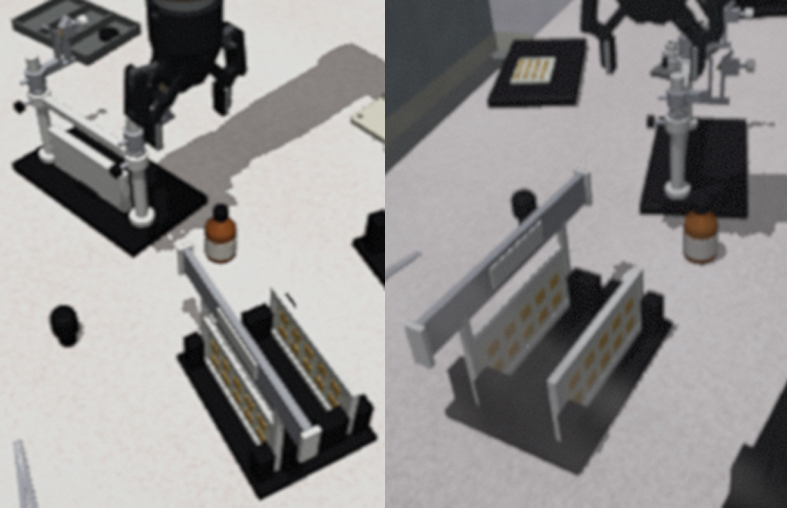

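The crop confirms it. The rail frame with its handle block sits in the left slot of the small rack, and the railless carrier sits in the right slot. The stand's hooks point towards the robot. Next I'll fit the poses.

```bash
cat > h.py <<'E'
from station import bot,cams,order,spotter
import cv2,numpy as np
from scipy.optimize import least_squares
from scipy.spatial.transform import Rotation as R
def proj(m,P):
    P=np.atleast_2d(P); q=P@m["world_to_cam"][:3,:3].T+m["world_to_cam"][:3,3]
    if m.get("fish"):
        rr=np.hypot(q[:,0],q[:,1]); th=np.arctan2(rr,q[:,2]); s=th/np.maximum(rr,1e-9)
        return np.c_[m["fx"]*q[:,0]*s+m["cx"],m["fy"]*q[:,1]*s+m["cy"]]
    return np.c_[m["fx"]*q[:,0]/q[:,2]+m["cx"],m["fy"]*q[:,1]/q[:,2]+m["cy"]]
def cm(n):
    m=dict(cams.camera_model(n)); m["fish"]=n=="wrist"; return m
def tri(obs,x0=(.5,0,.1)):
    r=least_squares(lambda P:np.concatenate([proj(m,P)[0]-p for m,p in obs]),x0); return r.x,np.sqrt(np.mean(r.fun**2))
def place(p,P):
    c,s=np.cos(p[2]),np.sin(p[2]); P=np.atleast_2d(P).astype(float)
    return np.c_[c*P[:,0]-s*P[:,1]+p[0],s*P[:,0]+c*P[:,1]+p[1],P[:,2]]
E
python3 - <<'E'
from h import *
S,D=cm("scene"),cm("side")
s=lambda x,y:np.array([x/1.75+200,y/1.75+80]); d=lambda x,y:np.array([(x-385)/1.75+160,y/1.75+100])
for n,a,b in [("far tab",s(186,261),d(588,191)),("near tab",s(308,442),d(422,345)),("handle",s(237,341),d(516,255)),
  ("colR base",s(142,217),d(677,190)),("colR top",s(134,132),d(680,85)),
  ("carr top far",s(273,292),d(641,270)),("carr top near",s(354,400),d(553,380)),("bottle",s(221,250),d(700,250)),("eyep",s(65,325),d(523,205))]:
    print(n,*[np.round(v,4) for v in tri([(S,a),(D,b)])])
hb=[[-.075,.135,.018],[.075,.135,.018],[-.075,-.135,.018],[.075,-.135,.018]]
# stand: scene left corner=(+x end a), front corner, right corner
A=np.array([[.075,-.135,.018],[.075,.135,.018],[-.075,.135,.018],[-.075,-.135,.018]])
for flip in (0,1):
  best=None
  for y0 in np.arange(-3,3,.5):
    def f(p):
        W=place(p,A)
        return np.concatenate([(proj(S,W[:3])-[s(13,164),s(135,252),s(208,200)]).ravel(),
          (proj(D,W)-[d(655,120),d(640,208),d(747,216),d(747,120)]).ravel()])
    r=least_squares(f,[.5,-.1,y0])
    if best is None or r.cost<best.cost: best=r
  break
print(best.x,best.fun.round(1));
E
```

```text
far tab [0.5605 0.0673 0.1297] 0.5446
near tab [0.6185 0.3144 0.1361] 0.1255
handle [0.592  0.1887 0.1328] 0.0809
colR base [ 0.4974 -0.1127  0.0228] 0.2464
colR top [ 0.4962 -0.1137  0.1763] 1.977
carr top far [0.4863 0.1329 0.0825] 1.3448
carr top near [0.5235 0.2902 0.0861] 1.9172
bottle [ 0.4462 -0.0049  0.0093] 0.3792
eyep [ 0.683  -0.0124  0.0385] 0.7187
[ 0.4858351  -0.20870856  0.12242262] [-0.8 -0.1  0.1  1.1  2.4 -1.7  1.1 -1.8 -2.3  0.4  0.6 -1.2 -0.4 -0.1]
```

Call:
drive_tool(motion=[[[-35,-12,-30,0,0,0,0],[-35,-12,-30,0,0,0,0],[-35,-12,-20,0,0,0,0],[-35,-12,0,0,0,0,0],[0,0,0,0,0,0,0]]])

```text
time_s: 1.58
eef_pos: [0.4514, -0.1418, 0.3117]
orientation: [2.225, 2.216, 0.0]
wrist_force: [0.4, -0.6, -0.3]
finger_gap: 0.0854
```

Run:
```python
from h import *
import json
im=cams.read_camera("wrist"); m=cm("wrist"); cv2.imwrite("pics/w1.png",im); np.savez("w1.npz",w=m["world_to_cam"])
print(bot.state()["eef_pos"]); print(spotter.spot_in("wrist","stand")[:2]); print(spotter.spot_in("wrist","bolt_l")[:3])
for q in [[.0,.1,.15],[0,-.1,.15],[-.026,.1,.15],[-.026,-.1,.15]]: print(proj(m,place([.486,-.209,.122],q)).round())
```

```text
[ 0.45170981 -0.14073711  0.31141274]
[{'rect': [250.7, 121.0, 399.5, 348.5], 'score': 0.57}]
[{'rect': [255.1, 178.9, 312.4, 196.5], 'score': 0.82}]
[[338. 157.]]
[[354. 321.]]
[[312. 160.]]
[[333. 323.]]
```

View pics/w1.png

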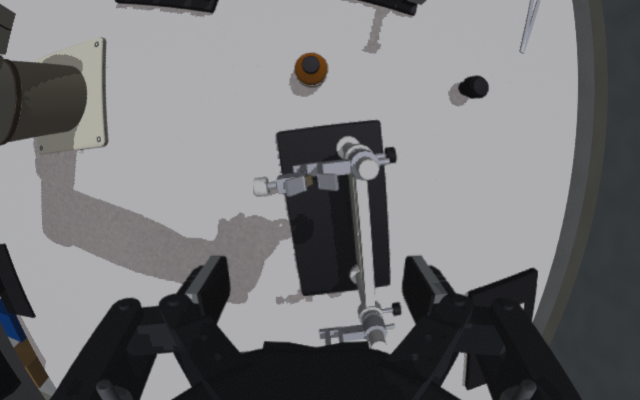

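Wrist view: the stand base corners are about (277,132), (380,121), (389,284) and (302,294). The column tops are at (367,168) and (376,340). The upper hook runs left to its knob at (258,187), and the lower hook is partly hidden near (335,335). I'll enlarge the hooks.

Run:
```python
import cv2
a=cv2.imread("pics/w1.png")[110:360,245:410]
cv2.imwrite("pics/crop2.png",cv2.resize(a[:,:],None,fx=2.4,fy=2.4,interpolation=cv2.INTER_CUBIC))
```

```text
(no output)
```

View pics/crop2.png

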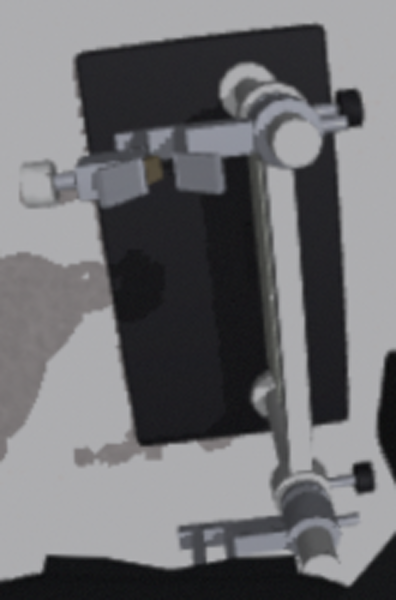

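```bash
cat > fit.py <<'E'
from h import *
S,D=cm("scene"),cm("side"); W=cm("wrist"); W["world_to_cam"]=np.load("w1.npz")["w"]
s=lambda x,y:np.array([x/1.75+200,y/1.75+80]); d=lambda x,y:np.array([(x-385)/1.75+160,y/1.75+100]); w=lambda x,y:np.array([x/2.4+245,y/2.4+110])
a,b=.075,.135
def f(p,full=0):
    x,y,t,xc,zt,zl=p; L=lambda *q:place(p[:3],q)
    o=[]
    def add(m,q,px,wt): o.append((proj(m,L(*q))[0]-px)*wt)
    for q,px in [((-a,b,.018),w(77,57)),((a,b,.018),w(322,26)),((a,-b,.018),w(347,416)),((-a,-b,.018),w(140,443)),
                 ((xc,.1,.018),w(247,90)),((xc,.1,zt),w(297,142)),((xc,-.1,zt),w(320,560)),((xc-.049,.1,zl),w(161,177))]: add(W,q,px,1)
    for q,px in [((a,-b,.018),s(13,164)),((a,b,.018),s(135,252)),((-a,b,.018),s(208,200)),((xc,.1,.022),s(142,217)),((xc,-.1,.022),s(47,155))]: add(S,q,px,.7)
    for q,px in [((a,b,.018),d(640,208)),((-a,b,.018),d(747,216)),((xc,.1,.022),d(677,190))]: add(D,q,px,.7)
    return np.concatenate(o)
r=least_squares(f,[.486,-.209,.12,.023,.195,.2],loss="soft_l1")
print(r.x.round(4)); print(f(r.x).reshape(-1,2).round(1).tolist())
x,y,t,xc=r.x[:4]; print("rail mid",place(r.x[:3],[xc-.049,0,.15]),"seatL",place(r.x[:3],[xc-.049,.1,.15]))
E
python3 fit.py
```

```text
[ 0.4859 -0.2168  0.1282  0.0246  0.1892  0.2223]
[[-2.2, -1.4], [1.3, -1.5], [1.6, 2.7], [-1.0, 2.7], [0.3, -0.0], [-0.6, -0.7], [0.4, 0.3], [0.1, 0.0], [-1.8, -0.9], [-1.2, -0.7], [0.2, -2.5], [-0.3, -0.3], [1.0, -0.5], [-0.8, -1.0], [0.9, -2.3], [-0.1, 0.1]]
rail mid [[ 0.46175837 -0.21987724  0.15      ]] seatL [[ 0.44897221 -0.12069804  0.15      ]]
```

Call:
drive_tool(motion=[[[50,20,0,0,0,0,0],[50,20,0,0,0,0,0],[50,20,0,0,0,0,0],[50,20,10,0,0,0.06,0],[50,20,10,0,0,0.06,0],[50,20,20,0,0,0.06,0],[20,20,20,0,0,0.05,0],[0,0,0,0,0,0,0],[0,0,0,0,0,0,0]]])

```text
time_s: 2.85
eef_pos: [0.6034, 0.1727, 0.2512]
orientation: [-2.46, -1.954, 0.002]
wrist_force: [0.2, -0.4, 1.3]
finger_gap: 0.0852
```

Run:
```python
from h import *
im=cams.read_camera("wrist"); m=cm("wrist"); cv2.imwrite("pics/w2.png",im); np.savez("w2.npz",w=m["world_to_cam"])
print(bot.state()["eef_pos"],proj(m,[[.5605,.0673,.157],[.6185,.3144,.157],[.59,.19,.157]]).round())
print(spotter.spot_in("wrist","frame")[:2])
```

```text
[0.60365745 0.17218645 0.25205371] [[296. 319.]
 [292.  27.]
 [294. 189.]]
[{'rect': [280.4, 22.4, 309.6, 319.3], 'score': 0.75}, {'rect': [198.3, 79.4, 327.8, 240.1], 'score': 0.6}]
```

View pics/w2.png

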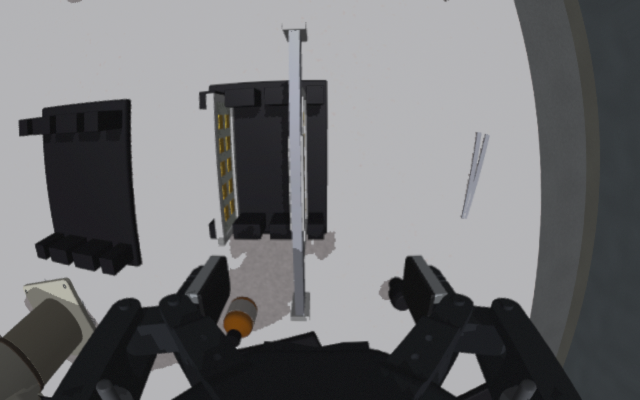

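The rail runs from (294,24) to (300,319) in the wrist view. It leaves the third slot of the small rack, on the robot-far side. I'll read its edges numerically.

Run:
```python
from h import *
im=cv2.imread("pics/w2.png")
for y in [60,120,160,200,240,280,300]: print(y,im[y,280:316,0].tolist())
print([int(v) for v in im[15:40,294,0]],[int(v) for v in im[305:330,300,0]])
```

```text
60 [181, 181, 182, 183, 183, 183, 183, 183, 184, 184, 184, 184, 184, 183, 184, 183, 184, 184, 178, 120, 84, 127, 166, 182, 183, 183, 182, 183, 183, 183, 183, 182, 183, 183, 183, 182]
120 [42, 38, 29, 28, 28, 29, 30, 36, 75, 126, 173, 178, 178, 178, 177, 178, 178, 178, 175, 147, 107, 104, 138, 106, 130, 128, 100, 56, 48, 47, 47, 47, 46, 46, 46, 46]
160 [40, 41, 34, 31, 28, 28, 27, 46, 107, 152, 169, 168, 168, 168, 168, 168, 168, 168, 168, 165, 145, 154, 155, 97, 101, 157, 130, 63, 43, 42, 41, 41, 42, 41, 43, 43]
200 [37, 36, 37, 29, 26, 27, 27, 27, 44, 104, 143, 160, 162, 161, 162, 163, 162, 162, 163, 161, 148, 164, 176, 156, 91, 128, 124, 94, 47, 35, 37, 37, 38, 38, 38, 37]
240 [107, 106, 107, 108, 108, 108, 108, 107, 106, 107, 108, 121, 144, 159, 161, 161, 161, 162, 161, 161, 159, 136, 100, 102, 154, 116, 108, 112, 103, 104, 107, 122, 139, 137, 111, 107]
280 [127, 127, 129, 130, 129, 124, 124, 123, 123, 123, 125, 126, 128, 133, 123, 107, 105, 105, 105, 105, 105, 104, 96, 64, 91, 155, 181, 183, 183, 183, 183, 184, 183, 183, 183, 183]
300 [129, 129, 126, 125, 126, 126, 126, 126, 127, 126, 130, 134, 111, 82, 86, 101, 105, 104, 104, 104, 104, 104, 102, 83, 72, 84, 96, 97, 96, 110, 163, 181, 183, 183, 183, 183]
[182, 182, 182, 182, 183, 183, 182, 182, 182, 182, 183, 182, 181, 162, 116, 140, 179, 183, 183, 183, 183, 183, 184, 183, 183] [103, 104, 104, 104, 104, 103, 104, 104, 103, 101, 94, 101, 123, 126, 127, 132, 167, 182, 183, 183, 183, 183, 183, 183, 183]
```

Run:
```python
from h import *
W=cm("wrist"); W["world_to_cam"]=np.load("w2.npz")["w"]
def pt(px,z): return least_squares(lambda q:proj(W,[q[0],q[1],z])[0]-px,[.59,.19]).x
px=[(294.2,120),(294.2,160),(295,200),(296.8,240),(298.7,280)]
P=np.array([pt(p,.157) for p in px]); print(P.round(4)); k=np.polyfit(P[:,1],P[:,0],1); print(k,(np.polyval(k,P[:,1])-P[:,0]).round(4))
a,b=pt((294,28),.157),pt((300,318.5),.157); print(a,b,(a+b)/2,np.linalg.norm(a-b),np.arctan2(*(a-b)))
st=bot.state(); Rm=R.from_rotvec(st["orientation"]).as_matrix(); print(Rm.round(4),np.arctan2(Rm[0,0],Rm[1,0]))
for n,x in (("line",np.array([np.polyval(k,(a+b)[1]/2),(a+b)[1]/2])),): print(x, (Rm.T@np.r_[x-st["eef_pos"][:2],.120-st["eef_pos"][2]]*1000).round(1))
```

```text
[[0.6034 0.2427]
 [0.596  0.2126]
 [0.5888 0.1812]
 [0.5817 0.1472]
 [0.5736 0.1093]]
[0.22187375 0.54907964] [-0.0004  0.0002  0.0005  0.     -0.0003]
[0.61969988 0.31328555] [0.56391483 0.06708249] [0.59180736 0.19018402] 0.2524438976545931 0.22281916543784025
[[ 2.279e-01  9.737e-01  1.400e-03]
 [ 9.737e-01 -2.279e-01  3.000e-04]
 [ 6.000e-04  1.300e-03 -1.000e+00]] 0.2299100859347322
[0.59127648 0.19018402] [ 14.9 -16.6 132.5]
```

Call:
drive_tool(motion=[[[15,-16.6,0,0,0,-0.008,0],[0,0,40,0,0,0,0],[0,0,40,0,0,0,0],[0,0,30,0,0,0,0],[0,0,22,0,0,0,0],[0,0,0,0,0,0,0],[0,0,0,0,0,0,0]]])

```text
time_s: 3.82
eef_pos: [0.5917, 0.191, 0.1211]
orientation: [2.453, 1.962, 0.004]
wrist_force: [0.2, 0.2, 0.8]
finger_gap: 0.0854
```

Call:
drive_tool(motion=[[[0,0,0,0,0,0,120],[0,0,0,0,0,0,180],[0,0,0,0,0,0,220],[0,0,0,0,0,0,240],[0,0,0,0,0,0,255],[0,0,0,0,0,0,255],[0,0,0,0,0,0,255]]])

```text
time_s: 4.7
eef_pos: [0.5915, 0.1905, 0.1195]
orientation: [2.454, 1.962, 0.001]
wrist_force: [0.3, 0.2, 3.1]
finger_gap: 0.0113
```

Call:
drive_tool(motion=[[[0,0,-8,0,0,0,255],[0,0,-12,0,0,0,255],[0,0,-18,0,0,0,255],[0,0,-18,0,0,0,255],[0,0,-20,0,0,0,255],[0,0,-20,0,0,0,255],[0,0,-20,0,0,0,255],[0,0,-20,0,0,0,255],[0,0,-10,0,0,0,255],[0,0,0,0,0,0,255]]])

```text
time_s: 5.95
eef_pos: [0.5916, 0.1906, 0.266]
orientation: [2.453, 1.961, 0.002]
wrist_force: [-0.0, -0.0, -3.9]
finger_gap: 0.011
```

Call:
drive_tool(motion=[[[-12,-12.5,0,0,0,0,255],[-25,-26,0,0,0,0,255],[-30,-31,0,0,0,0,255],[-30,-31,0,0,0,0,255],[-30,-31,0,0,0,0,255],[-30,-31,0,0,0,0,255],[-20,-20,0,0,0,0,255],[-11,-12.5,0,0,0,-0.07,255],[0,0,0,0,0,-0.09,255],[0,0,0,0,0,-0.09,255]]])

```text
time_s: 7.2
eef_pos: [0.3588, 0.0497, 0.2647]
orientation: [-2.187, -2.255, 0.001]
wrist_force: [-0.5, -0.3, -5.2]
finger_gap: 0.011
```

Call:
drive_tool(motion=[[[0,0,0,0,0,-0.07,255],[0,0,0,0,0,-0.03,255],[0,0,0,0,0,0,255],[0,0,0,0,0,0,255]]])

```text
time_s: 7.7
eef_pos: [0.3596, 0.05, 0.2651]
orientation: [-2.075, -2.358, 0.0]
wrist_force: [-0.2, -0.5, -4.9]
finger_gap: 0.0112
```

Call:
drive_tool(motion=[[[-20,-10,0,0,0,0,255],[-35,-10,0,0,0,0,255],[-40,-10,0,0,0,0,255],[-40,-3,0,0,0,0,255],[-40,0,0,0,0,0,255],[-40,0,0,0,0,0,255],[-40,0,0,0,0,0,255],[-26,0,0,0,0,0,255],[0,0,0,0,0,0,255],[0,0,0,0,0,0,255]]])

```text
time_s: 8.95
eef_pos: [0.3626, -0.2325, 0.265]
orientation: [-2.074, -2.358, -0.0]
wrist_force: [-0.7, 0.7, -4.4]
finger_gap: 0.0114
```

Run:
```python
from h import *
im=cams.read_camera("wrist"); m=cm("wrist"); cv2.imwrite("pics/w3.png",im); np.savez("w3.npz",w=m["world_to_cam"])
st=bot.state();print(st["eef_pos"],st["orientation"],st["wrist_force"])
cv2.imwrite("pics/scene3.png",cams.read_camera("scene"));cv2.imwrite("pics/side3.png",cams.read_camera("side"))
a=cv2.imread("pics/scene3.png")[60:260,180:400]; 
A=cv2.resize(im[0:400,120:520],(400,400)); 
B=cv2.resize(a,(400,364),interpolation=cv2.INTER_CUBIC); B=cv2.copyMakeBorder(B,0,36,0,0,0)
cv2.imwrite("pics/c3.png",np.hstack([A,B]))
```

```text
[ 0.36262169 -0.23223861  0.2651351 ] [-2.07376200e+00 -2.35869750e+00 -2.80556104e-04] [-0.1636203  -0.04120926 -3.63307506]
```

View pics/c3.png

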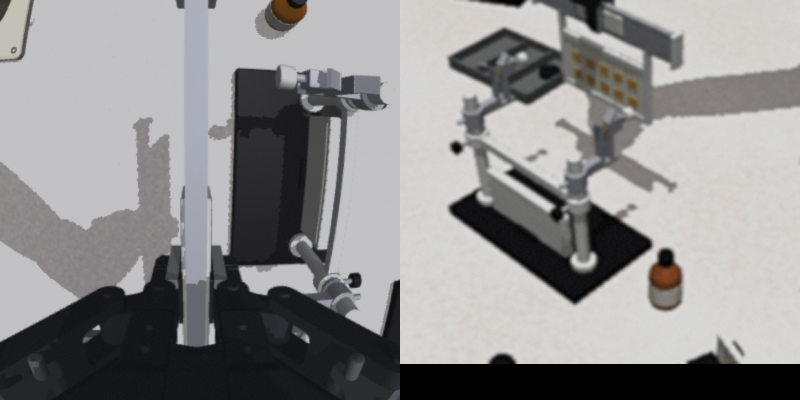

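Seven pictures viewed so far. The frame hangs level in front of the stand, clear of both hooks. The scene crop shows both hooks, at about (503,62) and (605,130). I'll enlarge them once to check the pocket positions.

Run:
```python
from h import *
s=cv2.imread("pics/scene3.png");d=cv2.imread("pics/side3.png");w=cv2.imread("pics/w3.png")
S,D=cm("scene"),cm("side");W=cm("wrist")
p=[.4859,-.2168,.1282]
for z in (.202,.215): print(z,[proj(m,place(p,[[-.0244,.1,z],[-.0244,-.1,z]])).round(1).tolist() for m in (S,D,W)])
def c(i,x,y,wd,h,f): return cv2.resize(i[y:y+h,x:x+wd],(wd*f,h*f),interpolation=cv2.INTER_CUBIC)
A=c(s,200,75,130,70,3); B=c(d,290,95,130,70,3); C=c(w,380,55,130,65,3)
cv2.imwrite("pics/c4.png",np.hstack([np.vstack([A,C]),np.vstack([B,np.zeros_like(C)])]))
```

```text
0.202 [[[291.3, 133.2], [233.0, 100.6]], [[349.1, 140.6], [351.0, 110.0]], [[458.7, 83.8], [428.6, 325.9]]]
0.215 [[[291.0, 128.3], [232.2, 95.9]], [[349.3, 135.0], [351.1, 105.1]], [[467.0, 82.4], [433.0, 335.0]]]
```

View pics/c4.png

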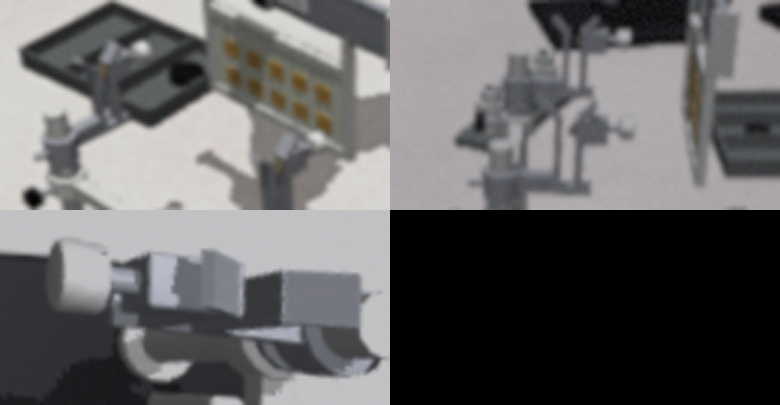

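Call:
drive_tool(motion=[[[0,12,0,0,0,0,255],[0,22,0,0,0,0,255],[0,22,0,0,0,0,255],[0,22,0,0,0,0,255],[0,15,0,0,0,0,255],[0,7,0,0,0,0,255],[0,0,0,0,0,0,255],[0,0,0,0,0,0,255]]])

```text
time_s: 10.1
eef_pos: [0.4614, -0.2202, 0.2653]
orientation: [-2.075, -2.358, 0.0]
wrist_force: [0.1, -0.1, -5.4]
finger_gap: 0.011
```

Run:
```python
from h import *
im=cams.read_camera("wrist"); cv2.imwrite("pics/w5.png",im);d=cams.read_camera("side");s=cams.read_camera("scene")
st=bot.state();print(st["eef_pos"],st["orientation"],st["wrist_force"],st["ft_torque"])
def c(i,x,y,wd,h,f): return cv2.resize(i[y:y+h,x:x+wd],(int(wd*f),int(h*f)),interpolation=cv2.INTER_CUBIC)
A=c(im,225,60,200,300,2); B=c(d,290,70,130,100,3);C=c(s,200,60,130,100,3)
cv2.imwrite("pics/c5.png",np.hstack([A,np.vstack([B,C])]))
```

```text
[ 0.46153097 -0.2203094   0.26551067] [ 2.07550181e+00  2.35823898e+00 -2.85589853e-05] [-0.26212671  0.52037232 -4.20925034] [-0.01944792  0.05863401  0.0072651 ]
```

View pics/c5.png

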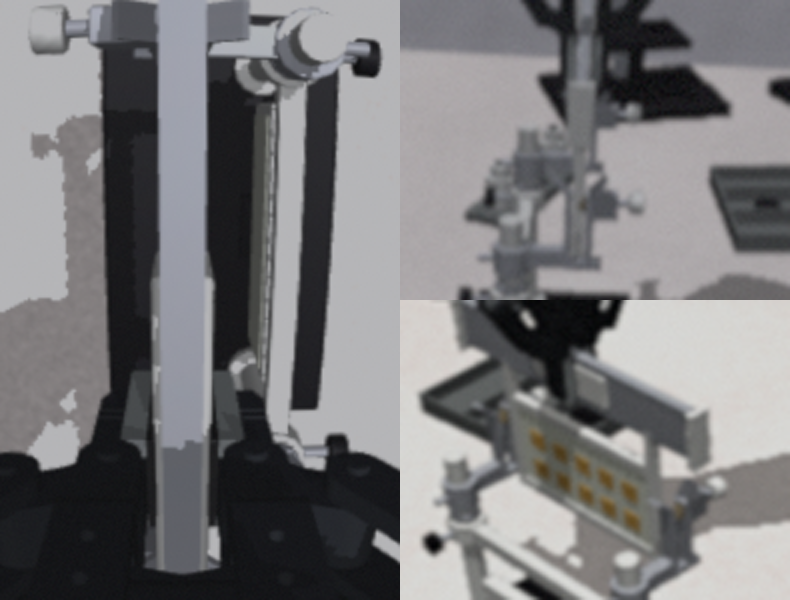

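Nine pictures so far. The rail lies over the +y hook mouth, with the lips visible on both sides (crop x about 95–158 and 207–249). The mouth looks about 3 mm nearer the front than the rail, so I'll check that numerically.

Run:
```python
from h import *
im=cv2.imread("pics/w5.png"); W=cm("wrist"); p=[.4859,-.2168,.1282]
for z in (.22,.235):
  print(z,proj(W,place(p,[[-.0244-.0175,.094,z],[-.0244+.0175,.094,z],[-.0244-.0175,.106,z],[-.0244+.0175,.106,z]])).round(1).tolist())
for y in (62,66,70,74,78): print(y,im[y,262:306,0].tolist(),im[y,325:355,0].tolist())
def pt(px,z): return least_squares(lambda q:proj(W,[*q,z])[0]-px,[.45,-.12]).x
c,s=np.cos(.1282),np.sin(.1282)
for z in (.22,.23,.24):
  for px in [(273,76),(349,80)]:
    q=pt(px,z)-[.4859,-.2168]; print(z,px,(c*q[0]+s*q[1]).round(4),(-s*q[0]+c*q[1]).round(4))
```

```text
0.22 [[286.9, 79.4], [345.6, 79.4], [286.9, 60.1], [345.6, 60.1]]
0.235 [[284.4, 76.4], [348.2, 76.4], [284.4, 55.5], [348.2, 55.5]]
62 [183, 183, 183, 183, 184, 184, 183, 183, 178, 163, 157, 155, 153, 151, 147, 143, 141, 142, 140, 100, 91, 90, 85, 83, 84, 84, 85, 85, 84, 84, 85, 85, 85, 85, 85, 87, 88, 92, 93, 97, 106, 131, 160, 172] [174, 174, 169, 153, 129, 126, 123, 123, 123, 122, 120, 119, 119, 119, 119, 119, 119, 119, 118, 118, 119, 123, 129, 131, 144, 171, 182, 183, 183, 183]
66 [183, 183, 183, 183, 184, 181, 164, 150, 163, 181, 184, 184, 184, 178, 147, 124, 121, 121, 114, 93, 90, 90, 85, 84, 84, 84, 84, 84, 84, 84, 84, 84, 84, 84, 84, 84, 83, 84, 83, 87, 114, 140, 159, 173] [175, 174, 164, 141, 121, 118, 118, 118, 118, 118, 118, 118, 118, 118, 118, 117, 119, 118, 118, 118, 119, 125, 130, 133, 147, 166, 176, 178, 178, 178]
70 [145, 146, 146, 146, 147, 144, 123, 133, 163, 180, 181, 181, 175, 131, 121, 121, 121, 120, 111, 93, 90, 89, 85, 83, 84, 83, 83, 84, 83, 83, 83, 83, 84, 84, 84, 84, 84, 83, 84, 88, 114, 135, 154, 172] [175, 174, 165, 143, 121, 118, 118, 119, 118, 118, 118,
[... 275 characters left out ...]
5, 101, 139, 170] [175, 174, 166, 143, 122, 118, 117, 119, 118, 117, 117, 117, 117, 118, 118, 118, 117, 118, 117, 119, 118, 124, 128, 131, 149, 172, 181, 182, 182, 182]
78 [101, 107, 112, 117, 120, 124, 125, 122, 161, 172, 171, 150, 120, 116, 117, 116, 116, 114, 106, 96, 91, 90, 84, 83, 83, 82, 83, 84, 84, 85, 84, 85, 85, 85, 85, 85, 85, 85, 84, 85, 89, 123, 155, 173] [174, 175, 167, 144, 122, 119, 119, 120, 119, 119, 119, 120, 119, 119, 120, 119, 120, 120, 119, 118, 118, 124, 129, 133, 152, 178, 183, 183, 184, 184]
0.22 (273, 76) -0.0503 0.0963
0.22 (349, 80) -0.0049 0.0937
0.23 (273, 76) -0.0489 0.0951
0.23 (349, 80) -0.0059 0.0925
0.24 (273, 76) -0.0475 0.0938
0.24 (349, 80) -0.007 0.0914
```

Call:
drive_tool(motion=[[[0,-0.5,6,0,0,0,255],[0,0,8,0,0,0,255],[0,0,8,0,0,0,255],[0,0,5,0,0,0,255],[0,0,3,0,0,0,255],[0,0,0,0,0,0,255]]])

```text
time_s: 11.0
eef_pos: [0.4615, -0.2202, 0.2351]
orientation: [-2.074, -2.359, 0.0]
wrist_force: [-0.3, 1.0, -4.1]
finger_gap: 0.011
```

Call:
drive_tool(motion=[[[0,0,2,0,0,0,255],[0,0,2,0,0,0,255],[0,0,1,0,0,0,255],[0,0,0,0,0,0,255]]])

```text
time_s: 11.5
eef_pos: [0.4615, -0.2202, 0.2302]
orientation: [-2.075, -2.359, 0.0]
wrist_force: [0.6, -0.3, -4.7]
finger_gap: 0.0111
```

Call:
drive_tool(motion=[[[0,0,1.5,0,0,0,255],[0,0,1.5,0,0,0,255],[0,0,1,0,0,0,255],[0,0,0,0,0,0,255]]])

```text
time_s: 12.0
eef_pos: [0.4615, -0.2202, 0.2262]
orientation: [-2.075, -2.359, 0.0]
wrist_force: [0.6, 0.2, -4.3]
finger_gap: 0.011
```

Call:
drive_tool(motion=[[[0,0,1.5,0,0,0,255],[0,0,1.5,0,0,0,255],[0,0,1,0,0,0,255],[0,0,0,0,0,0,255]]])

```text
time_s: 12.5
eef_pos: [0.4615, -0.2202, 0.2222]
orientation: [-2.075, -2.359, 0.0]
wrist_force: [0.2, 0.3, -4.3]
finger_gap: 0.011
```

```bash
cat > st.py <<'E'
from h import *
s=bot.state(); c=.1275; Z=R.from_euler("z",-c)
print(round(s["time_s"],2),s["eef_pos"].round(4),"F",Z.apply(s["wrist_force"]).round(1),"M",Z.apply(s["ft_torque"]).round(3),"rot",R.from_matrix(Z.as_matrix()@R.from_rotvec(s["orientation"]).as_matrix()@R.from_rotvec(np.array([1,1,0])*np.pi/2**.5).as_matrix().T).as_rotvec().round(4),s["finger_gap"].round(4))
E
python3 st.py
```

```text
Traceback (most recent call last):
  File "st.py", line 3, in <module>
    print(round(s["time_s"],2),s["eef_pos"].round(4),"F",Z.apply(s["wrist_force"]).round(1),"M",Z.apply(s["ft_torque"]).round(3),"rot",R.from_matrix(Z.as_matrix()@R.from_rotvec(s["orientation"]).as_matrix()@R.from_rotvec(np.array([1,1,0])*np.pi/2**.5).as_matrix().T).as_rotvec().round(4),s["finger_gap"].round(4))
                                                                                                                                                                                                                                                                                                ^^^^^^^^^^^^^^^^^^^^^
AttributeError: 'float' object has no attribute 'round'
```

```bash
sed -i 's/s\["finger_gap"\].round(4)/round(s["finger_gap"],4)/' st.py; python3 st.py
```

```text
12.5 [ 0.4615 -0.2202  0.2222] F [ 0.2  0.3 -4.3] M [0.041 0.001 0.005] rot [0.0001 0.0002 0.0005] 0.011
```

Call:
drive_tool(motion=[[[0,0,1,0,0,0,255],[0,0,1,0,0,0,255],[0,0,0,0,0,0,255]]])

```text
time_s: 12.88
eef_pos: [0.4615, -0.2202, 0.2202]
orientation: [-2.075, -2.359, 0.0]
wrist_force: [0.5, 0.2, -5.5]
finger_gap: 0.0115
```

```bash
python3 st.py
```

```text
12.88 [ 0.4615 -0.2202  0.2202] F [ 0.5  0.2 -5.5] M [-0.051  0.04   0.051] rot [0.0001 0.0002 0.0005] 0.0115
```

Call:
drive_tool(motion=[[[0,0,1,0,0,0,255],[0,0,1,0,0,0,255],[0,0,0,0,0,0,255]]])

```text
time_s: 13.25
eef_pos: [0.4615, -0.2202, 0.2182]
orientation: [-2.075, -2.359, 0.0]
wrist_force: [-1.2, 0.7, -5.0]
finger_gap: 0.0111
```

```bash
python3 st.py
```

```text
13.25 [ 0.4615 -0.2202  0.2182] F [-1.1  0.8 -5. ] M [-0.075  0.018  0.021] rot [0.0001 0.0002 0.0005] 0.0111
```

Call:
drive_tool(motion=[[[0,0,1,0,0,0,255],[0,0,1,0,0,0,255],[0,0,0,0,0,0,255]]])

```text
time_s: 13.62
eef_pos: [0.4614, -0.2202, 0.2161]
orientation: [-2.075, -2.359, 0.0]
wrist_force: [0.4, 0.2, -4.5]
finger_gap: 0.0112
```

```bash
python3 st.py
```

```text
13.62 [ 0.4614 -0.2202  0.2161] F [ 0.4  0.1 -4.5] M [-0.06   0.005 -0.076] rot [0.0002 0.0003 0.0005] 0.0112
```

Call:
drive_tool(motion=[[[0,0,1,0,0,0,255],[0,0,1,0,0,0,255],[0,0,0,0,0,0,255]]])

```text
time_s: 14.0
eef_pos: [0.4614, -0.2202, 0.2142]
orientation: [-2.075, -2.359, 0.0]
wrist_force: [0.1, 0.9, -4.6]
finger_gap: 0.0109
```

```bash
python3 st.py
```

```text
14.0 [ 0.4614 -0.2202  0.2142] F [ 0.2  0.9 -4.6] M [ 0.006  0.032 -0.027] rot [0.0001 0.0003 0.0004] 0.0109
```

Call:
drive_tool(motion=[[[0,0,1,0,0,0,255],[0,0,1,0,0,0,255],[0,0,0,0,0,0,255]]])

```text
time_s: 14.38
eef_pos: [0.4613, -0.2203, 0.2121]
orientation: [-2.075, -2.358, 0.0]
wrist_force: [-1.0, -0.6, -5.2]
finger_gap: 0.0111
```

```bash
python3 st.py
```

```text
14.38 [ 0.4613 -0.2203  0.2121] F [-1.1 -0.4 -5.2] M [-0.013  0.166 -0.06 ] rot [0.0001 0.0005 0.0003] 0.0111
```

Call:
drive_tool(motion=[[[0,0,1,0,0,0,255],[0,0,1,0,0,0,255],[0,0,0,0,0,0,255]]])

```text
time_s: 14.75
eef_pos: [0.4616, -0.2203, 0.2104]
orientation: [2.075, 2.358, 0.0]
wrist_force: [-0.6, -0.7, -3.4]
finger_gap: 0.0111
```

```bash
python3 st.py
```

```text
14.75 [ 0.4616 -0.2203  0.2104] F [-0.7 -0.6 -3.4] M [ 0.025  0.187 -0.274] rot [-0.0001 -0.0002  0.0002] 0.0111
```

Call:
drive_tool(motion=[[[0,0,1,0,0,0,255],[0,0,1,0,0,0,255],[0,0,0,0,0,0,255]]])

```text
time_s: 15.12
eef_pos: [0.4616, -0.2203, 0.2086]
orientation: [2.075, 2.358, 0.0]
wrist_force: [-1.6, -1.2, 0.9]
finger_gap: 0.0111
```

```bash
python3 st.py
```

```text
15.12 [ 0.4616 -0.2203  0.2086] F [-1.8 -0.9  0.9] M [ 0.191  0.409 -0.238] rot [-0.0003 -0.0004  0.0004] 0.0111
```

Call:
drive_tool(motion=[[[0,0,1,0,0,0,255],[0,0,0,0,0,0,255]]])

```text
time_s: 15.38
eef_pos: [0.4617, -0.2203, 0.2078]
orientation: [2.074, 2.358, 0.0]
wrist_force: [-3.3, 0.7, 4.7]
finger_gap: 0.0114
```

```bash
python3 st.py
```

```text
15.38 [ 0.4617 -0.2203  0.2078] F [-3.2  1.1  4.7] M [ 0.108  0.588 -0.252] rot [-0.0006 -0.0006  0.0006] 0.0114
```

Call:
drive_tool(motion=[[[0,0,1,0,0,0,255],[0,0,0,0,0,0,255]]])

```text
time_s: 15.62
eef_pos: [0.4617, -0.2204, 0.2069]
orientation: [2.074, 2.358, -0.0]
wrist_force: [-4.3, 0.1, 5.1]
finger_gap: 0.011
```

```bash
python3 st.py
```

```text
15.62 [ 0.4617 -0.2204  0.2069] F [-4.2  0.7  5.1] M [ 0.072  0.681 -0.242] rot [-0.0009 -0.0006  0.0005] 0.011
```

Call:
drive_tool(motion=[[[0,-0.6,0,0,0,0.003,255],[0,0,1,0,0,0,255],[0,0,0,0,0,0,255]]])

```text
time_s: 16.0
eef_pos: [0.4616, -0.2205, 0.2054]
orientation: [2.077, 2.355, 0.001]
wrist_force: [0.4, -0.0, 2.8]
finger_gap: 0.0111
```

```bash
python3 st.py
```

```text
16.0 [ 0.4616 -0.2205  0.2054] F [ 0.4 -0.1  2.8] M [-0.183 -0.012 -0.079] rot [-0.0006 -0.0013 -0.0022] 0.0111
```

Call:
drive_tool(motion=[[[0,0,1,0,0,0,255],[0,0,0,0,0,0,255]]])

```text
time_s: 16.25
eef_pos: [0.4616, -0.2204, 0.2041]
orientation: [2.077, 2.355, 0.001]
wrist_force: [1.4, 0.1, 1.6]
finger_gap: 0.0111
```

```bash
python3 st.py
```

```text
16.25 [ 0.4616 -0.2204  0.2041] F [ 1.4 -0.1  1.6] M [-0.341 -0.393 -0.08 ] rot [-0.0004 -0.001  -0.0023] 0.0111
```

Call:
drive_tool(motion=[[[0,0,1,0,0,0,255],[0,0,1,0,0,0,255],[0,0,0,0,0,0,255]]])

```text
time_s: 16.62
eef_pos: [0.4615, -0.2202, 0.2018]
orientation: [2.078, 2.356, 0.001]
wrist_force: [5.5, 0.1, -3.1]
finger_gap: 0.0113
```

```bash
python3 st.py
```

```text
16.62 [ 0.4615 -0.2202  0.2018] F [ 5.4 -0.6 -3.1] M [-0.362 -0.99  -0.05 ] rot [ 0.0005 -0.0008 -0.0023] 0.0113
```

Call:
drive_tool(motion=[[[0,0,2,0,0,0,255],[0,0,2,0,0,0,255],[0,0,0,0,0,0,255]]])

```text
time_s: 17.0
eef_pos: [0.4614, -0.2199, 0.1976]
orientation: [-2.077, -2.356, -0.002]
wrist_force: [5.3, -0.3, -3.8]
finger_gap: 0.0113
```

```bash
python3 st.py
```

```text
17.0 [ 0.4614 -0.2199  0.1976] F [ 5.2 -0.9 -3.8] M [-0.13  -1.288 -0.064] rot [ 0.001  -0.0005 -0.002 ] 0.0113
```

Call:
drive_tool(motion=[[[0,0.5,2,0,0,0,255],[0,0,2,0,0,0,255],[0,0,2,0,0,0,255],[0,0,0,0,0,0,255]]])

```text
time_s: 17.5
eef_pos: [0.4614, -0.2201, 0.1918]
orientation: [-2.078, -2.356, -0.0]
wrist_force: [5.3, -0.4, -2.5]
finger_gap: 0.0113
```

```bash
python3 st.py
```

```text
17.5 [ 0.4614 -0.2201  0.1918] F [ 5.2 -1.  -2.5] M [-0.064 -1.11  -0.035] rot [ 0.0006  0.0002 -0.0024] 0.0113
```

Call:
drive_tool(motion=[[[0,0,2,0,0,0,255],[0,0,2,0,0,0,255],[0,0,2,0,0,0,255],[0,0,2,0,0,0,255],[0,0,0,0,0,0,255]]])

```text
time_s: 18.12
eef_pos: [0.4614, -0.2202, 0.1838]
orientation: [-2.078, -2.356, 0.0]
wrist_force: [5.1, -0.5, -4.2]
finger_gap: 0.0118
```

```bash
python3 st.py
```

```text
18.12 [ 0.4614 -0.2202  0.1838] F [ 5.  -1.2 -4.2] M [-0.123 -1.127 -0.046] rot [ 0.0002  0.0002 -0.0025] 0.0118
```

Call:
drive_tool(motion=[[[0,0.5,2,0,0,0,255],[0,0,2,0,0,0,255],[0,0,1,0,0,0,255],[0,0,1,0,0,0,255],[0,0,0,0,0,0,255]]])

```text
time_s: 18.75
eef_pos: [0.4615, -0.2202, 0.1781]
orientation: [-2.078, -2.355, 0.001]
wrist_force: [1.7, -0.0, -1.0]
finger_gap: 0.0111
```

```bash
python3 st.py
```

```text
18.75 [ 0.4615 -0.2202  0.1781] F [ 1.7 -0.2 -1. ] M [-0.098 -0.348 -0.019] rot [ 0.0002  0.001  -0.0026] 0.0111
```

Call:
drive_tool(motion=[[[0,0,1,0,0,0,255],[0,0,1,0,0,0,255],[0,0,1,0,0,0,255],[0,0,0,0,0,0,255]]])

```text
time_s: 19.25
eef_pos: [0.4615, -0.2202, 0.1751]
orientation: [-2.078, -2.355, 0.001]
wrist_force: [-1.1, 0.3, 0.4]
finger_gap: 0.0114
```

```bash
python3 st.py
```

```text
19.25 [ 0.4615 -0.2202  0.1751] F [-1.   0.4  0.4] M [-0.077  0.107 -0.07 ] rot [ 0.      0.0009 -0.0026] 0.0114
```

Call:
drive_tool(motion=[[[0,0,1,0,0,0,255],[0,0,1,0,0,0,255],[0,0,1,0,0,0,255],[0,0,0,0,0,0,255]]])

```text
time_s: 19.75
eef_pos: [0.4616, -0.2202, 0.1721]
orientation: [-2.078, -2.355, 0.001]
wrist_force: [-2.8, -0.7, 1.5]
finger_gap: 0.0111
```

```bash
python3 st.py
```

```text
19.75 [ 0.4616 -0.2202  0.1721] F [-2.9 -0.3  1.5] M [-0.12   0.446 -0.105] rot [ 0.0001  0.0008 -0.0027] 0.0111
```

Call:
drive_tool(motion=[[[0,-0.5,1,0,0,0,255],[0,0,1,0,0,0,255],[0,0,0,0,0,0,255]]])

```text
time_s: 20.12
eef_pos: [0.4616, -0.2202, 0.1701]
orientation: [2.078, 2.356, 0.0]
wrist_force: [-1.0, -0.2, 1.0]
finger_gap: 0.0113
```

```bash
python3 st.py
```

```text
20.12 [ 0.4616 -0.2202  0.1701] F [-1.1 -0.   1. ] M [-0.147  0.215 -0.083] rot [ 0.     -0.0002 -0.0025] 0.0113
```

Call:
drive_tool(motion=[[[0,0,1,0,0,0,255],[0,0,1,0,0,0,255],[0,0,0,0,0,0,255]]])

```text
time_s: 20.5
eef_pos: [0.4615, -0.2202, 0.1681]
orientation: [2.078, 2.356, 0.0]
wrist_force: [-0.3, -0.2, 1.0]
finger_gap: 0.0111
```

```bash
python3 st.py
```

```text
20.5 [ 0.4615 -0.2202  0.1681] F [-0.3 -0.1  1. ] M [-0.107  0.08  -0.053] rot [ 0.0001 -0.0001 -0.0024] 0.0111
```

Call:
drive_tool(motion=[[[0,0,1,0,0,0,255],[0,0,1,0,0,0,255],[0,0,0,0,0,0,255]]])

```text
time_s: 20.88
eef_pos: [0.4615, -0.2203, 0.1661]
orientation: [-2.078, -2.356, 0.0]
wrist_force: [1.0, -1.5, -0.7]
finger_gap: 0.011
```

```bash
python3 st.py
```

```text
20.88 [ 0.4615 -0.2203  0.1661] F [ 0.8 -1.6 -0.7] M [-0.177  0.063 -0.05 ] rot [ 0.      0.     -0.0025] 0.011
```

Approaching the expected floor, so I'm going in smaller steps now.

Call:
drive_tool(motion=[[[0,0,1,0,0,0,255],[0,0,0,0,0,0,255]]])

```text
time_s: 21.12
eef_pos: [0.4615, -0.2203, 0.1654]
orientation: [2.078, 2.356, 0.001]
wrist_force: [-1.2, -2.3, 1.4]
finger_gap: 0.011
```

```bash
python3 st.py
```

```text
21.12 [ 0.4615 -0.2203  0.1654] F [-1.4 -2.1  1.4] M [0.142 0.094 0.028] rot [ 0.0001 -0.0004 -0.0027] 0.011
```

Call:
drive_tool(motion=[[[0,0,1,0,0,0,255],[0,0,0,0,0,0,255]]])

```text
time_s: 21.38
eef_pos: [0.4615, -0.2204, 0.1649]
orientation: [2.078, 2.355, 0.001]
wrist_force: [-0.7, -1.9, 4.0]
finger_gap: 0.011
```

```bash
python3 st.py
```

```text
21.38 [ 0.4615 -0.2204  0.1649] F [-1.  -1.8  4. ] M [ 0.315  0.427 -0.045] rot [-0.0001 -0.0007 -0.0028] 0.011
```

Call:
drive_tool(motion=[[[0,0,0.8,0,0,0,255],[0,0,0,0,0,0,255]]])

```text
time_s: 21.62
eef_pos: [0.4615, -0.2204, 0.1648]
orientation: [2.078, 2.355, 0.001]
wrist_force: [-3.4, -2.1, 8.1]
finger_gap: 0.0112
```

```bash
python3 st.py
```

```text
21.62 [ 0.4615 -0.2204  0.1648] F [-3.6 -1.7  8.1] M [0.576 0.695 0.022] rot [-0.0005 -0.0012 -0.0028] 0.0112
```

The load sits towards the +y end (Mx > 0), so that floor has been reached at about TCP z 0.165. I'll tip the −y end down in small steps, turning +wy.

Call:
drive_tool(motion=[[[0,-0.3,0,0,0.006,0,255],[0,0,0,0,0,0,255]]])

```text
time_s: 21.88
eef_pos: [0.4615, -0.2203, 0.1648]
orientation: [-2.076, -2.353, -0.008]
wrist_force: [-2.4, -0.3, 9.3]
finger_gap: 0.0111
```

```bash
python3 st.py
```

```text
21.88 [ 0.4615 -0.2203  0.1648] F [-2.4 -0.   9.3] M [ 0.397  0.529 -0.015] rot [ 0.0057 -0.0017 -0.0026] 0.0111
```

Call:
drive_tool(motion=[[[0,0,0.5,0,0.006,0,255],[0,0,0,0,0,0,255]]])

```text
time_s: 22.12
eef_pos: [0.4616, -0.2202, 0.1647]
orientation: [-2.073, -2.35, -0.014]
wrist_force: [-2.7, 0.5, 10.0]
finger_gap: 0.0112
```

```bash
python3 st.py
```

```text
22.12 [ 0.4616 -0.2202  0.1647] F [-2.6  0.9 10. ] M [ 0.377  0.682 -0.067] rot [ 0.0113 -0.0019 -0.0024] 0.0112
```

```bash
cat > bolts.py <<'E'
import sys
from h import *
n=sys.argv[1]
P={"side":{"+y":(368,137),"-y":(368,107)},"scene":{"+y":(305,122),"-y":(247,91)}}
for c in P:
    new=cams.read_camera(c); cv2.imwrite(f"pics/{c}{n}.png",new); old=cv2.imread(f"pics/{c}3.png")
    u=lambda i:cv2.resize(i,None,fx=8,fy=8,interpolation=cv2.INTER_CUBIC)
    for k,(x,y) in P[c].items():
        t=u(old[y-6:y+7,x-5:x+7]); g=u(new[y-10:y+11,x-12:x+14])
        r=cv2.matchTemplate(g,t,cv2.TM_CCOEFF_NORMED); _,v,_,(mx,my)=cv2.minMaxLoc(r)
        print(c,k,"shift px",mx/8-7,my/8-4,"score",round(v,3))
E
python3 bolts.py 6
python3 - <<'E'
from h import *
# expected px shift for knob 1 mm toward front (-x stand)
p=[.4859,-.2168,.1282]
for n in("side","scene"):
  m=cm(n)
  for y in(.1,-.1): a=proj(m,place(p,[[-.07,y,.205],[-.071,y,.205]])); print(n,y,(a[1]-a[0]).round(2))
E
python3 - <<'E'
import cv2,numpy as np
def c(i,x,y,w,h,f): return cv2.resize(i[y:y+h,x:x+w],(w*f,h*f),interpolation=cv2.INTER_CUBIC)
d=cv2.imread("pics/side6.png");s=cv2.imread("pics/scene6.png")
cv2.imwrite("pics/c6.png",np.hstack([c(d,300,80,100,100,4),c(s,220,70,100,100,4)]))
E
```

```text
side +y shift px 0.0 0.125 score 0.992
side -y shift px 7.0 4.0 score 0.609
scene +y shift px -0.125 0.0 score 0.307
scene -y shift px -7.0 1.375 score 0.193
side 0.1 [0.47 0.01]
side -0.1 [0.39 0.01]
scene 0.1 [ 0.31 -0.19]
scene -0.1 [ 0.31 -0.15]
```

View pics/c6.png

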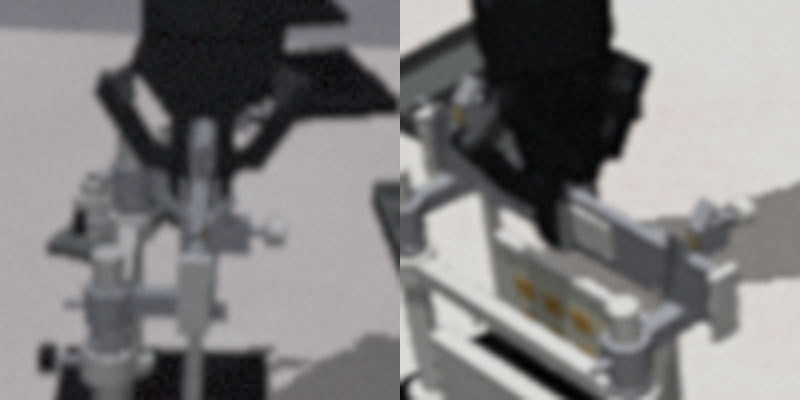

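That makes ten pictures. The side view shows the +y knob back at its rest position (0.0 px shift, match 0.99), so +y has snapped. The −y knob is hidden by the gripper. I'll keep tipping the −y end down by feel.

Call:
drive_tool(motion=[[[0,-0.3,0,0,0.008,0,255],[0,0,0,0,0,0,255]]])

```text
time_s: 22.48
eef_pos: [0.4615, -0.2201, 0.1648]
orientation: [-2.069, -2.346, -0.023]
wrist_force: [-2.2, 2.4, 10.2]
finger_gap: 0.0114
```

```bash
python3 st.py
```

```text
22.48 [ 0.4615 -0.2201  0.1648] F [-1.9  2.6 10.2] M [ 0.213  0.484 -0.049] rot [ 0.0193 -0.0024 -0.0021] 0.0114
```

Call:
drive_tool(motion=[[[0,0,0,0,0.008,0,255],[0,0,0,0,0,0,255]]])

```text
time_s: 22.72
eef_pos: [0.4615, -0.22, 0.1648]
orientation: [-2.065, -2.342, -0.031]
wrist_force: [-2.4, 2.4, 9.9]
finger_gap: 0.0111
```

```bash
python3 st.py
```

```text
22.73 [ 0.4615 -0.22    0.1648] F [-2.1  2.7  9.9] M [ 0.154  0.496 -0.113] rot [ 0.0274 -0.0024 -0.0019] 0.0111
```

z is no longer falling and the tilt now only slips in the grip, so both ends appear to be on their floors. A gentle pull test will check it: a latched end holds after 1 mm of play.

Call:
drive_tool(motion=[[[0,0,-1,0,0,0,255],[0,0,-1,0,-0.008,0,255],[0,0,-0.5,0,-0.008,0,255],[0,0,0,0,0,0,255]]])

```text
time_s: 23.22
eef_pos: [0.461, -0.2202, 0.1651]
orientation: [-2.072, -2.349, -0.013]
wrist_force: [2.3, -0.8, -1.9]
finger_gap: 0.0112
```

```bash
python3 st.py
```

```text
23.23 [ 0.461  -0.2202  0.1651] F [ 2.2 -1.1 -1.9] M [ 0.21  -0.371 -0.226] rot [ 0.0124 -0.     -0.0026] 0.0112
```

Call:
drive_tool(motion=[[[0,0,-0.8,0,0,0,255],[0,0,0,0,0,0,255]]])

```text
time_s: 23.48
eef_pos: [0.46, -0.2202, 0.1655]
orientation: [-2.071, -2.347, -0.011]
wrist_force: [-0.1, 0.9, -3.8]
finger_gap: 0.0111
```

```bash
python3 st.py
```

```text
23.48 [ 0.46   -0.2202  0.1655] F [ 0.   0.9 -3.8] M [ 0.053 -0.012 -0.061] rot [ 0.013   0.0022 -0.0026] 0.0111
```

Call:
drive_tool(motion=[[[0,0,-0.8,0,0,0,255],[0,0,0,0,0,0,255]]])

```text
time_s: 23.72
eef_pos: [0.46, -0.22, 0.166]
orientation: [-2.071, -2.347, -0.011]
wrist_force: [0.1, -0.1, -8.8]
finger_gap: 0.0111
```

```bash
python3 st.py
```

```text
23.73 [ 0.46  -0.22   0.166] F [ 0.1 -0.1 -8.8] M [ 0.178 -0.008 -0.017] rot [ 0.0135  0.0023 -0.0026] 0.0111
```

Call:
drive_tool(motion=[[[0,0,-0.6,0,-0.006,0,255],[0,0,0,0,0,0,255]]])

```text
time_s: 23.98
eef_pos: [0.4599, -0.2201, 0.1662]
orientation: [-2.074, -2.35, -0.005]
wrist_force: [0.9, -2.3, -16.5]
finger_gap: 0.011
```

```bash
python3 st.py
```

```text
23.98 [ 0.4599 -0.2201  0.1662] F [  0.6  -2.4 -16.5] M [ 0.135 -0.159 -0.002] rot [ 0.0074  0.0027 -0.0026] 0.011
```

Call:
drive_tool(motion=[[[0,0,0,0,0.012,0,255],[0,0,0,0,0,0,255]]])

```text
time_s: 24.22
eef_pos: [0.4599, -0.2199, 0.1663]
orientation: [-2.067, -2.343, -0.018]
wrist_force: [1.1, 0.8, -22.4]
finger_gap: 0.0111
```

```bash
python3 st.py; python3 bolts.py 7|head -1
```

```text
24.23 [ 0.4599 -0.2199  0.1663] F [  1.2   0.6 -22.4] M [-0.107 -0.163  0.025] rot [ 0.0202  0.0028 -0.0025] 0.0111
side +y shift px 0.0 0.125 score 0.991
```

The pull holds evenly on both ends (Mx ≈ 0, TCP stopped after about 1 mm). The bolts also no longer push on the rail (Fx ≈ 0), so both ends are latched. I'll take the pull off and let go.

Call:
drive_tool(motion=[[[0,0,1.2,0,-0.006,0,255],[0,0,1,0,0,0,255],[0,0,0,0,0,0,255]]])

```text
time_s: 24.7
eef_pos: [0.4606, -0.2202, 0.1661]
orientation: [-2.073, -2.349, -0.013]
wrist_force: [-2.3, 1.1, -13.1]
finger_gap: 0.0111
```

```bash
python3 st.py
```

```text
24.7 [ 0.4606 -0.2202  0.1661] F [ -2.2   1.4 -13.1] M [ 0.554  0.453 -0.16 ] rot [ 0.0121 -0.0003 -0.0028] 0.0111
```

Call:
drive_tool(motion=[[[0,0,0.7,0,0,0,255],[0,0,0,0,0,0,255],[0,0,0,0,0,0,255]]])

```text
time_s: 25.08
eef_pos: [0.4617, -0.2209, 0.1658]
orientation: [-2.074, -2.351, -0.013]
wrist_force: [-1.7, 0.1, -7.0]
finger_gap: 0.0113
```

```bash
python3 st.py
```

```text
25.07 [ 0.4617 -0.2209  0.1658] F [-1.7  0.3 -7. ] M [ 0.318  0.268 -0.033] rot [ 0.0104 -0.0021 -0.0026] 0.0113
```

Call:
drive_tool(motion=[[[0,0,0.5,0,0,0,255],[0,0,0,0,0,0,255],[0,0,0,0,0,0,255]]])

```text
time_s: 25.45
eef_pos: [0.4617, -0.2209, 0.1654]
orientation: [-2.074, -2.351, -0.013]
wrist_force: [-2.5, 0.3, -1.5]
finger_gap: 0.0113
```

```bash
python3 st.py
```

```text
25.45 [ 0.4617 -0.2209  0.1654] F [-2.5  0.6 -1.5] M [ 0.137  0.426 -0.062] rot [ 0.0102 -0.0021 -0.0025] 0.0113
```

Call:
drive_tool(motion=[[[0,-0.3,0,0,0,0,225],[0,0,0,0,0,0,210],[0,0,0,0,0,0,190],[0,0,0,0,0,0,170],[0,0,0,0,0,0,165],[0,0,0,0,0,0,165],[0,0,0,0,0,0,165]]])

```text
time_s: 26.32
eef_pos: [0.4606, -0.2204, 0.1643]
orientation: [-2.072, -2.349, -0.012]
wrist_force: [0.8, -1.0, -0.2]
finger_gap: 0.03
```

```bash
python3 st.py
```

```text
26.32 [ 0.4606 -0.2204  0.1643] F [ 0.7 -1.1 -0.2] M [0.02  0.008 0.025] rot [ 0.012  -0.     -0.0025] 0.03
```

Free, with no force on the wrist. I'm going straight up, then forward and clear.

Call:
drive_tool(motion=[[[0,0,-10,0,0,0,165],[0,0,-20,0,0,0,165],[0,0,-25,0,0,0,165],[0,0,-30,0,0,0,165],[0,0,-30,0,0,0,165],[0,0,-30,0,0,0,165],[0,-30,-10,0,0,0,165],[0,-40,0,0,0,0,165],[0,-30,0,0,0,0,165],[0,0,0,0,0,0,165]]])

```text
time_s: 27.58
eef_pos: [0.3602, -0.2348, 0.3207]
orientation: [-2.076, -2.348, -0.013]
wrist_force: [1.2, -0.3, 0.0]
finger_gap: 0.0301
```

```bash
python3 st.py; python3 bolts.py 8
python3 - <<'E'
import cv2,numpy as np
def c(i,x,y,w,h,f): return cv2.resize(i[y:y+h,x:x+w],(w*f,h*f),interpolation=cv2.INTER_CUBIC)
d=cv2.imread("pics/side8.png");s=cv2.imread("pics/scene8.png")
cv2.imwrite("pics/c8.png",np.hstack([c(d,300,70,100,120,4),c(s,220,70,100,120,4)]))
E
```

```text
27.57 [ 0.3602 -0.2348  0.3207] F [ 1.1 -0.5  0. ] M [-0.049 -0.047 -0.022] rot [ 0.0108 -0.0014 -0.0046] 0.0301
side +y shift px 0.0 0.125 score 0.99
side -y shift px 0.0 0.0 score 0.998
scene +y shift px 0.25 0.0 score 0.871
scene -y shift px 0.0 0.125 score 0.997
```

View pics/c8.png

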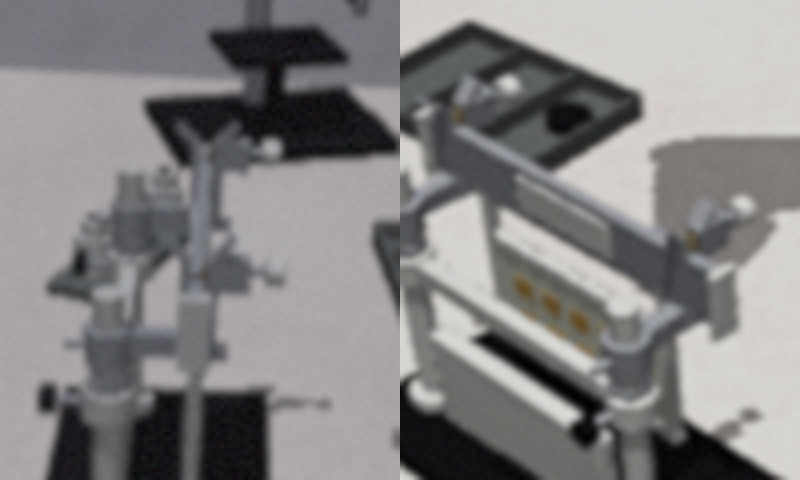

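The rail sits in both hooks, with end tabs outside them. Both knobs are back at rest (0 px shift, matches 0.99 and 0.998), and the robot is clear. Handing in.

```bash
python3 -c "
from station import order; print(order.close_job())"
```

```text
the job is handed in; nothing more can be done
None
```

I took the specimen frame out of the smaller rack by its handle and hung it by its rail in both hooks. Both spring bolts have snapped over it. The job is handed in at about 28 s.

**Latched before letting go:**
- The +y knob was back at its rest position in the side camera (0.0 px shift, match 0.99).
- The −y knob was hidden by the gripper, so I tested that end by feel. The bolts no longer pushed on the rail, and an upward pull stopped after about 1 mm of play, with both ends sharing the load.

**After letting go:** both knobs are at rest in both cameras, and the last picture shows the rail down in both hooks. The arm is clear. The +y match in the scene camera was weaker than the rest (0.87, 0.25 px).

**Force limit exceeded:** pressing stayed at about 14 N. The pull test briefly reached about 18 N net (22 N at the wrist with the frame's weight), above the 15 N you suggested.

**Other things:** I touched nothing else knowingly, but I took no final close-up of the bottle, eyepiece or carrier.

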